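# Switch the bench's dust extraction from the bell mouth to the sanding hood

## Task

Turning is done and sanding comes next: switch the bench's dust extraction over to the wide sanding hood. With the fingertips push the lip of the hood's blast gate outwards until that gate is fully open, and only then push the gate of the round bell mouth in until it is fully shut, so that the fan is never left without air; push the lips, do not pinch them between the fingers. The gate of the low, flat sweep nozzle is set as it should be: leave it, and everything else on the bench, where it is.

Things in the scene. Friction and masses are not known exactly. Their poses are not given: they have to be found in the camera images.
- hood_inlet: Sanding hood: wide four-sided metal funnel, mouth 200 wide by 118 high, 155 in front of its gate, top 128 above the bench (mm). Fixed; 63 pipe, axis 75 up. Origin: on the bench under the gate housing's centre (housing 100 in y, 18 in x, 25 to 125 up). x along the pipe away from the robot, y left, where the slide sticks out. The three inlets stand about 285 apart in any order, turned alike.
- hood_gate (a joint): Blast gate of hood_inlet: flat upright slide moving along the inlet's y. 0 = fully shut (pushed in to its stop), 0.064 m = fully open (pushed out along +y to its stop). Stays where left; needs about 4 N to slide, plus 15 N per m/s.
- hood_lip (a point): Outer end of hood_gate's slide (part _gate_c1; the pad is _gate_c2), bent at a right angle towards the robot: sheet 32 (x) by 3 (y) by 70 (z) mm, axes as the inlet's. Point: middle of its inner face (towards the housing), 75 above the bench; metal at y 0 to +3. The slide's sheet, 76 high, is at x +15 to +18. Gate shut: clear gap of 50 between inner face and housing.
- hood_pad (a point): Black push pad on the outer face of hood_lip, 26 (x) by 5 (y) by 56 (z) mm. Point: middle of the outer face to push, 8 in +y from the lip's point. Gate fully open: at least 50 free between it and the next housing.
- bell_inlet: Bell mouth: round trumpet inlet, 69 widening to 120 across, mouth 115 in front of its gate (mm). Fixed; 63 pipe, axis 75 up. Origin: on the bench under the gate housing's centre (housing 100 in y, 18 in x, 25 to 125 up). x along the pipe away from the robot, y left, where the slide sticks out. The three inlets stand about 285 apart in any order, turned alike.
- bell_gate (a joint): Blast gate of bell_inlet: flat upright slide moving along the inlet's y. 0 = fully shut (pushed in to its stop), 0.064 m = fully open (pushed out along +y to its stop). Stays where left; needs about 4 N to slide, plus 15 N per m/s.
- bell_lip (a point): Outer end of bell_gate's slide (part _gate_c1; the pad is _gate_c2), bent at a right angle towards the robot: sheet 32 (x) by 3 (y) by 70 (z) mm, axes as the inlet's. Point: middle of its inner face (towards the housing), 75 above the bench; metal at y 0 to +3. The slide's sheet, 76 high, is at x +15 to +18. Gate shut: clear gap of 50 between inner face and housing.
- bell_pad (a point): Black push pad on the outer face of bell_lip, 26 (x) by 5 (y) by 56 (z) mm. Point: middle of the outer face to push, 8 in +y from the lip's point. Gate fully open: at least 50 free between it and the next housing.
- sweep_inlet: Sweep nozzle: flat funnel sloping to a low slot at the bench, mouth 130 wide by 30 high, 155 in front of its gate (mm). Fixed; 63 pipe, axis 75 up. Origin: on the bench under the gate housing's centre (housing 100 in y, 18 in x, 25 to 125 up). x along the pipe away from the robot, y left, where the slide sticks out. The three inlets stand about 285 apart in any order, turned alike.
- sweep_gate (a joint): Blast gate of sweep_inlet: flat upright slide moving along the inlet's y. 0 = fully shut (pushed in to its stop), 0.064 m = fully open (pushed out along +y to its stop). Stays where left; needs about 4 N to slide, plus 15 N per m/s.
- sweep_lip (a point): Outer end of sweep_gate's slide (part _gate_c1; the pad is _gate_c2), bent at a right angle towards the robot: sheet 32 (x) by 3 (y) by 70 (z) mm, axes as the inlet's. Point: middle of its inner face (towards the housing), 75 above the bench; metal at y 0 to +3. The slide's sheet, 76 high, is at x +15 to +18. Gate shut: clear gap of 50 between inner face and housing.
- sweep_pad (a point): Black push pad on the outer face of sweep_lip, 26 (x) by 5 (y) by 56 (z) mm. Point: middle of the outer face to push, 8 in +y from the lip's point. Gate fully open: at least 50 free between it and the next housing.
- plenum: Long grey sheet-steel box at the back, into which the three pipes run: 140 (x) by 1060 (y) by 154 high (fittings to 180), mm. Fixed. Origin: centre of its underside; its front face is 90 to 110 behind the gates' slides.
- wax_jar: Small amber jar with a dark lid, 55 diameter, 50 high, between two inlet mouths. Origin: centre of its underside. A bystander; lengths in mm.
- finial: Turned wooden finial standing on its foot, 38 diameter, 69 high, between two inlet mouths. Origin: centre of its underside. A bystander; lengths in mm.
- sanding_block: Cork sanding block, 110 by 60 by 27 high, lying in front of the inlets. Origin: centre of its underside. A bystander; lengths in mm.
- brush: Flat varnish brush lying in front of the inlets, 208 long, 44 wide, 12 high. Origin: underside, where handle meets ferrule. A bystander; lengths in mm.
- varnish_tin: Round varnish tin, 99 diameter, 115 high, at the left of the bench. Origin: centre of its underside. A bystander; lengths in mm.
- bowl: Small turned wooden bowl, 120 diameter, 42 high, standing on the plenum box. Origin: centre of its underside. A bystander; lengths in mm.

How it is judged:
On the way, in this order (a step that is already met when the one before it is completed fails the run):
1. the sanding hood's gate is fully open while the bell mouth's gate is still open (value of joint hood_gate above 0.058 m and value of joint bell_gate above 0.03 m), for 0.1 s.
2. the bell mouth's gate is fully shut, with the hood's gate still open (value of joint bell_gate below 0.005 m and value of joint hood_gate above 0.058 m), for 0.1 s.
At the end, for the whole second after the job is handed in: The hood's gate stands open to within 6 mm of its outer stop, the bell mouth's gate is shut to within 5 mm, the sweep nozzle's gate is within 5 mm of where it was, and no loose thing on the bench has moved more than 15 mm (all of step 2 and distance of sweep_lip from where it was at the start of the episode below 0.005 m and distance of each of wax_jar, finial, sanding_block, brush, varnish_tin, bowl from where it was at the start of the episode below 0.015 m); the robot touches nothing.
It fails at once if the lip of a gate is pinched: the fingers press on its inner face and on its outer pad at once ((contact force between the fingers and hood_gate_c1 above 1.5 N and contact force between the fingers and hood_gate_c2 above 1.5 N) or (contact force between the fingers and bell_gate_c1 above 1.5 N and contact force between the fingers and bell_gate_c2 above 1.5 N) or (contact force between the fingers and sweep_gate_c1 above 1.5 N and contact force between the fingers and sweep_gate_c2 above 1.5 N)).
It fails at once if the sweep nozzle's gate is moved by more than 5 mm (distance of sweep_lip from where it was at the start of the episode above 0.005 m).
It fails at once if another thing on the bench is pushed, lifted or knocked away by more than 15 mm (distance of any of wax_jar, finial, sanding_block, brush, varnish_tin, bowl from where it was at the start of the episode above 0.015 m).
It also fails if it takes over 42 s, if anything falls off the work surface, if the arm or the gripper's body presses on something with over 40 N, if the wrist force passes 120 N, or if a joint passes its speed limit or range.

## Robot

A 6-joint arm with a two-finger parallel gripper is mounted at the origin on the work surface. World frame = base frame: x ahead of the robot, y to its left, z up, the work surface at z = 0. Lengths are in m, angles in rad, forces in N, time in s.
With the tool pointing down it reaches from about 0.325 to 0.775 m from the base axis. Payload 5.5 kg.
Tool frame: the origin (TCP) lies midway between the tips of the shut fingers; the grasp point (between the pads) lies 19 mm behind it; z points along the fingers, y is the direction in which the jaws open and shut (so a half turn about z gives the same grasp; the last joint's range is limited). The gripper opens to 88 mm and grips with 3 to 60 N. Pads are 20 mm wide; open, the fingers measure 115 mm over their backs; the gripper's body (75 mm by 178 mm) begins 61 mm behind the grasp point.
Start: joints at [-1.257, 0.091, 1.231, -0, 1.82, -0.057], TCP at [0.217, -0.559, 0.223] pointing down, gripper open.
Joint ranges: [-2.87, 2.87], [-0.86, 2.18], [0.17, 2.46], [-1.51, 4.65], [0.06, 2.69], [-2.65, 2.65]. Speed limits (rad/s): [2.57, 2.57, 3.01, 3.14, 3.14, 3.14].

## Interface

Orientations are given as a 3x3 rotation matrix whose columns are the frame's x, y, z axes.
In Python, from cell import status, viewer, job gives the robot as it stands.
- The arm moves only by the tool carry_out, never from a script. Its argument "commands" is a list of rows, each a list of 7 numbers: the shift along the tool's x, y, z in cm, then the turn, a rotation vector about the tool's x, y, z in rad, then the gripper's target within -1 to 1 (fully open at 1, half-way at 0, shut at -1). A call has 1 to 12 rows; each row is the pose to reach, as a shift and turn from the pose commanded when the call began, along the tool's axes at that moment; what a row does not reach only later rows make up. A row lasts 1/8 s, in which the tool goes at most 62.5 mm and 10.7 degrees, less where a joint would pass 70% of its speed; a pose out of reach is approached as far as the arm can. A call with a gripper value outside its range is refused whole. The fingers move at their own pace and stop on an object; the grip force is fixed at half the most. Time passes only in rows, so rows that repeat a pose let the fingers close. It gives the time, the measured TCP pose, the force and the opening at its end, in the units of the state.
- status.state(): the state, without advancing time (a new reading comes with each control period).
- viewer.capture(name): name is "side" or "top" or "wrist"; returns a dict with "color" (480x640x3 uint8, red, green, blue), "range_z" (480x640 float32, m along the optical axis (not along the pixel's ray), 0 where there is no reading), "fx", "fy", "cx", "cy" (pixels), "cam_to_world" (4x4, takes a point from camera to world coordinates). Camera axes: x right, y up, looking along -z (the intrinsics and any distortion apply to the point x, -y, -z); pixel columns grow to the right and rows downward; lengths in m; the calibration is good to about 2 mm. A picture is of the moment at which its call begins.
- job.hand_in(): hands the job in, once; it reports no verdict.
Trained networks look in a picture, given as the dict that the camera call returned (one of the last four; its "shot" number tells which), for a name from the list of things; names that differ only in an ending like _2 or _b are one class to them, and where a whole thing is asked for, a point or a joint stands for the part that bears it (a point fixed in the world has none). Each returns a list of dicts, best first, with "score" (0 to 1); they miss things now and then, are a little off and sometimes report something else, mostly with a low value. They report only what shows in the picture. A call takes as long as a camera call.
- viewer.silhouettes(thing, picture): "pixels" (480x640 bool, what is visible of it).
- viewer.landmark_of(thing, picture): "point" ([x, y, z] in m, in world coordinates, good to about 4 mm: a listed point, or the origin of a listed thing).
The state is a dict: "time": time; "q": joint angles; "qvel": joint speeds; "effort": joint torques, N m; "ee_pos": TCP position; "ee_rot": TCP orientation; "contact_force": force on the tool from outside, world axes, zero at the start; "ft_torque": the same for the moment, N m; "width": finger opening in m.
Only numpy, scipy, OpenCV 4.12 (cv2) and the standard library are available. Lean on these libraries where they do the work, as an engineer would, in place of code of your own. Each camera call takes 0.05 s, during which the arm holds its last target.

## Working session

There is one attempt and no reset: what is moved stays moved. The work goes in short steps, Python scripts to look and compute and a tool call to move; the robot and the scene stay as the last step left them, time stands still between calls to the robot, and variables do not carry over. Pictures are saved under pics/ and viewed, and the job is handed in when it is done.

Besides the shell and the picture viewer there is one more tool, called after "Call:" as name(argument=value, ...), one argument or row to a line, values as JSON. carry_out: Moves the arm, as the interface text tells. Its arguments: {"type":"object","properties":{"commands":{"type":"array","items":{"type":"array","items":{"type":"number"}}}},"required":["commands"]}

```bash
mkdir -p pics
cat > look.py <<'E'
from cell import status, viewer, job
import numpy as np, cv2
E
python3 - <<'E'
from look import *
s=status.state(); print(s['time'],s['ee_pos'],np.round(s['ee_rot'],3).tolist(),s['width'])
for n in ['top','side']:
    p=viewer.capture(n); cv2.imwrite(f'pics/{n}0.png',p['color'][:,:,::-1])
    for t in ['hood_inlet','hood_lip','hood_pad','bell_inlet','bell_lip','bell_pad','sweep_inlet','sweep_lip','wax_jar','finial','sanding_block','brush','varnish_tin','plenum']:
        r=viewer.landmark_of(t,p)
        print(n,t,[(np.round(d['point'],3).tolist(),round(d['score'],2)) for d in r[:3]])
E
```

```text
0.0 [ 0.217324   -0.55895144  0.22150831] [[0.932, 0.362, -0.001], [0.362, -0.932, 0.002], [0.0, -0.002, -1.0]] 0.08813905774843231
top hood_inlet [([0.529, -0.454, 0.005], 0.67), ([0.511, -0.008, 0.075], 0.6)]
top hood_lip []
top hood_pad [([0.516, -0.338, 0.074], 0.63), ([0.519, 0.56, 0.001], 0.37)]
top bell_inlet [([0.529, -0.157, 0.002], 0.71)]
top bell_lip [([0.51, -0.008, 0.076], 0.47)]
top bell_pad [([0.51, -0.003, 0.077], 0.63)]
top sweep_inlet [([0.523, 0.125, 0.002], 0.68)]
top sweep_lip [([0.505, 0.253, 0.073], 0.51)]
top wax_jar [([0.41, -0.297, -0.001], 0.86)]
top finial [([0.404, -0.021, 0.0], 0.49)]
top sanding_block [([0.289, 0.324, 0.0], 0.93), ([0.516, -0.338, 0.074], 0.33)]
top brush [([0.286, -0.294, -0.0], 0.82)]
top varnish_tin [([0.518, 0.562, -0.002], 0.7), ([0.532, -0.157, 0.003], 0.3), ([0.514, -0.335, 0.074], 0.23)]
top plenum []
side hood_inlet []
side hood_lip [([0.513, 0.561, -0.002], 0.66), ([0.513, -0.348, 0.074], 0.59)]
side hood_pad []
side bell_inlet [([0.527, -0.158, -0.003], 0.61)]
side bell_lip [([0.507, -0.012, 0.072], 0.65), ([0.505, 0.251, 0.072], 0.43)]
side bell_pad [([0.508, -0.004, 0.074], 0.68), ([0.512, -0.342, 0.074], 0.22)]
side sweep_inlet [([0.527, 0.13, 0.0], 0.63)]
side sweep_lip [([0.504, 0.249, 0.076], 0.64)]
side wax_jar [([0.407, -0.302, -0.001], 0.73)]
side finial [([0.4, -0.017, -0.002], 0.54)]
side sanding_block [([0.285, 0.321, -0.0], 0.83)]
side brush [([0.284, -0.294, -0.0], 0.77)]
side varnish_tin [([0.514, 0.56, -0.0], 0.88)]
side plenum [([0.283, -0.291, -0.003], 0.52)]
```

View pics/top0.png

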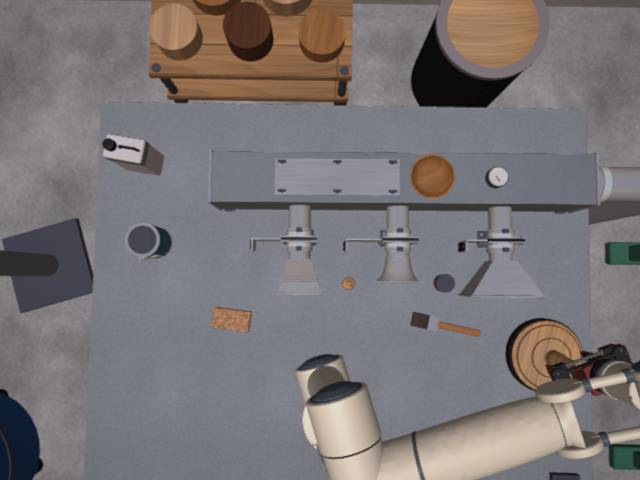

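View pics/side0.png

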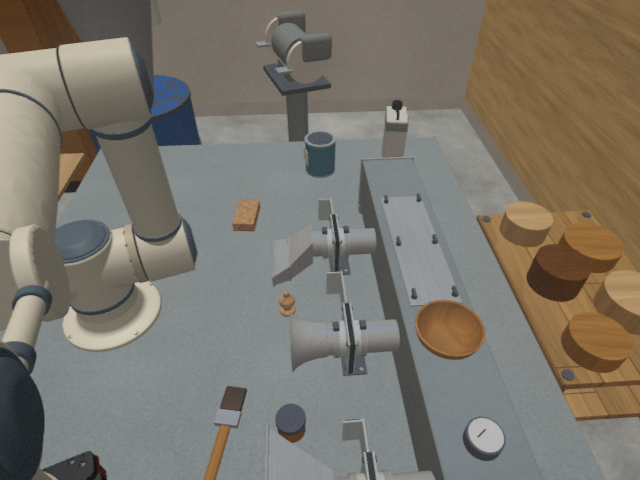

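The top view shows the hood (500,240) on the right with its lip in, at about (463,246). The bell is in the middle (398,240) with its lip out at (345,245), and the sweep is on the left at (299,240). Next I'll refine the lip positions and the yaw from depth.

```bash
cat >> look.py <<'E'
def cloud(p):
    z=p['range_z']; v,u=np.indices(z.shape)
    P=np.stack([(u-p['cx'])/p['fx']*z,-(v-p['cy'])/p['fy']*z,-z,np.ones_like(z)],-1)
    W=P@np.array(p['cam_to_world']).T
    W[z<=0]=np.nan
    return W[...,:3]
E
python3 - <<'E'
from look import *
p=viewer.capture('top'); W=cloud(p)
c=p['color']
for name,(u0,u1,v0,v1) in dict(hood=(452,530,225,258),bell=(336,425,225,258),sweep=(245,325,225,258)).items():
    R=W[v0:v1,u0:u1].reshape(-1,3); 
    m=(R[:,2]>0.095)&(R[:,2]<0.119); A=R[m]
    h=R[(R[:,2]>0.119)&(R[:,2]<0.135)]
    print(name,'slide/lip',A.min(0).round(3),A.max(0).round(3),len(A),'housing',h.min(0).round(3),h.max(0).round(3),h.mean(0).round(3))
for name,(u0,v0) in dict(hood=(455,235),bell=(340,235)).items():
    print(name); print((W[v0:v0+16,u0:u0+16,2]*1000).round().astype(int)); print(W[v0+8,u0:u0+16,1].round(3)); print(W[v0:v0+16,u0+5,0].round(3))
big=cv2.resize(c[215:265,235:545,::-1],None,fx=2.5,fy=2.5,interpolation=cv2.INTER_CUBIC); cv2.imwrite('pics/zoom.png',big)
w=viewer.capture('wrist'); cv2.imwrite('pics/wrist0.png',w['color'][:,:,::-1])
# what is under gripper
m=(abs(W[...,0]-.22)<.2)&(abs(W[...,1]+.56)<.2)
print(np.array(p['cam_to_world']).round(3))
E
```

```text
hood slide/lip [ 0.483 -0.503  0.095] [ 0.574 -0.338  0.119] 593 housing [ 0.499 -0.504  0.119] [ 0.56  -0.345  0.134] [ 0.53  -0.45   0.125]
bell slide/lip [ 0.477 -0.201  0.095] [ 0.569 -0.005  0.119] 616 housing [ 0.496 -0.209  0.119] [ 0.558 -0.015  0.134] [ 0.526 -0.159  0.125]
sweep slide/lip [0.473 0.074 0.095] [0.565 0.257 0.118] 587 housing [0.491 0.074 0.119] [0.553 0.23  0.133] [0.522 0.124 0.126]
hood
[[                   1                    5                   -1
                     1                    1                    0
                    -1                    4                    1
                     1                    2                    3
                     4                    0                   -1
                     1]
 [                  -3                    4                    6
                     1                    5                    0
                     3                   -1                   -1
                     2                   -3                    1
                     2                   -2                    1
         
[... 10405 characters left out ...]
             -3
                     2                   85                   80
                   113                  114                    4
                     3                    4                    2
                     0                    1                   -3
                    -4]]
[ 0.002 -0.001 -0.004 -0.007 -0.005 -0.007 -0.01  -0.013 -0.022 -0.025
 -0.028 -0.031 -0.035 -0.037 -0.041 -0.044]
[0.547 0.543 0.54  0.537 0.534 0.527 0.52  0.518 0.515 0.512 0.509 0.506
 0.503 0.501 0.498 0.496]
[[ 0.018  0.998 -0.061  0.419]
 [-1.     0.017 -0.009  0.065]
 [-0.007  0.061  0.998  1.438]
 [ 0.     0.     0.     1.   ]]<stdin>:10: RuntimeWarning: invalid value encountered in cast
```

View pics/zoom.png

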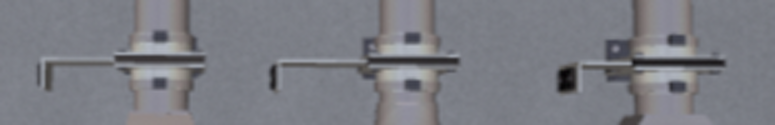

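View pics/wrist0.png

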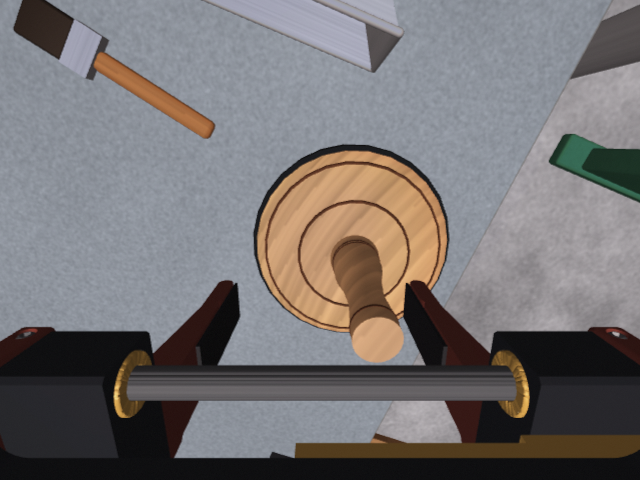

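Run:
```python
from look import *
w=viewer.capture('wrist'); W=cloud(w)
for (u,v) in [(378,340),(350,260),(280,200)]: print(u,v,W[v-2:v+3,u-2:u+3].reshape(-1,3).mean(0).round(3))
s=status.state(); 
R=np.array(s['ee_rot']);p=np.array(s['ee_pos'])
for t in ([0.217,-0.559,0.30],[0.510,-0.376,0.25],[0.510,-0.376,0.07]): print(t,(R.T@(np.array(t)-p)*100).round(2))
```

```text
378 340 [ 0.201 -0.602  0.215]
350 260 [ 0.213 -0.588  0.123]
280 200 [ 0.225 -0.513  0.049]
[0.217, -0.559, 0.3] [-0.03 -0.04 -7.74]
[0.51, -0.376, 0.25] [33.91 -6.48 -2.74]
[0.51, -0.376, 0.07] [33.91 -6.48 15.26]
```

Call:
carry_out(
  commands=[
    [0,0,-4,0,0,0,1],
    [0,0,-8,0,0,0,1],
    [0,0,-8,0,0,0,1],
    [5,-1,-8,0,0,0.06,1],
    [10,-2,-8,0,0,0.12,0.5],
    [15,-3,-8,0,0,0.18,-1],
    [20,-4,-8,0,0,0.24,-1],
    [25,-5,-8,0,0,0.3,-1],
    [30,-6,-7,0,0,0.356,-1],
    [34,-6.5,-6,0,0,0.356,-1],
    [34,-6.5,-4,0,0,0.356,-1],
    [34,-6.5,-4,0,0,0.356,-1],
  ],
)

```text
time: 3.15
ee_pos: [0.5105, -0.3745, 0.259]
ee_rot: [[1.0, 0.016, -0.005], [0.016, -1.0, 0.004], [-0.005, -0.004, -1.0]]
contact_force: [-0.8, -0.4, 0.1]
width: 0.011
```

Run:
```python
from look import *
w=viewer.capture('wrist'); W=cloud(w); cv2.imwrite('pics/wrist1.png',w['color'][:,:,::-1])
for t in ['hood_lip','hood_pad','hood_inlet','bell_lip','bell_pad']:
    print(t,[(np.round(d['point'],4).tolist(),round(d['score'],2)) for d in viewer.landmark_of(t,w)[:3]])
for sl in ((.095,.116),(.119,.132)):
    m=(W[...,2]>sl[0])&(W[...,2]<sl[1])&(W[...,0]>.48)&(W[...,0]<.56)&(W[...,1]<-.3)
    A=W[m]; print(sl,len(A),np.percentile(A,[1,50,99],axis=0).round(4).tolist() if len(A) else '')
    v,u=np.where(m); print(u.min(),u.max(),v.min(),v.max()) if len(A) else 0
print(status.state()['width'])
```

```text
hood_lip [([0.5121, -0.3505, 0.075], 0.57)]
hood_pad [([0.5097, -0.3398, 0.0749], 0.92)]
hood_inlet [([0.5317, -0.4522, -0.0014], 0.7)]
bell_lip []
bell_pad [([0.532, -0.4509, -0.0023], 0.42)]
(0.095, 0.116) 3837 [[0.4809, -0.4875, 0.0955], [0.5243, -0.4414, 0.1065], [0.5592, -0.3422, 0.1147]]
286 460 175 258
(0.119, 0.132) 2654 [[0.4988, -0.5022, 0.1194], [0.5303, -0.4531, 0.1246], [0.5587, -0.4045, 0.1265]]
353 465 178 246
0.0001544463357714595
```

View pics/wrist1.png

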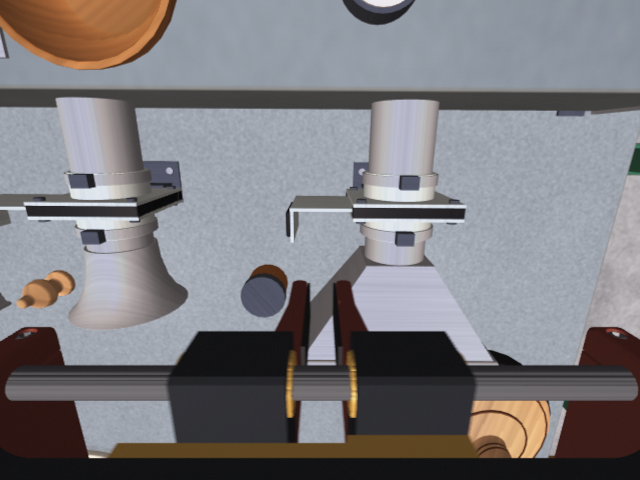

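The wrist view shows the hood lip at (292,220), the housing edge at (352,215), and a clear gap between them. The finger pair is centred over that gap, so I'll descend.

Call:
carry_out(
  commands=[
    [-0.2,0.25,4,0,0,0,-1],
    [-0.2,0.25,8,0,0,0,-1],
    [-0.2,0.25,11,0,0,0,-1],
    [-0.2,0.25,12.5,0,0,0,-1],
    [-0.2,0.25,13.5,0,0,0,-1],
    [-0.2,0.25,14,0,0,0,-1],
  ],
)

```text
time: 4.2
ee_pos: [0.5091, -0.3783, 0.1234]
ee_rot: [[1.0, 0.015, 0.001], [0.015, -1.0, -0.001], [0.001, 0.001, -1.0]]
contact_force: [-0.7, -0.0, 0.5]
width: 0.0005
```

Run:
```python
from look import *
w=viewer.capture('wrist'); cv2.imwrite('pics/wrist2.png',w['color'][:,:,::-1])
```

```text
(no output)
```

View pics/wrist2.png

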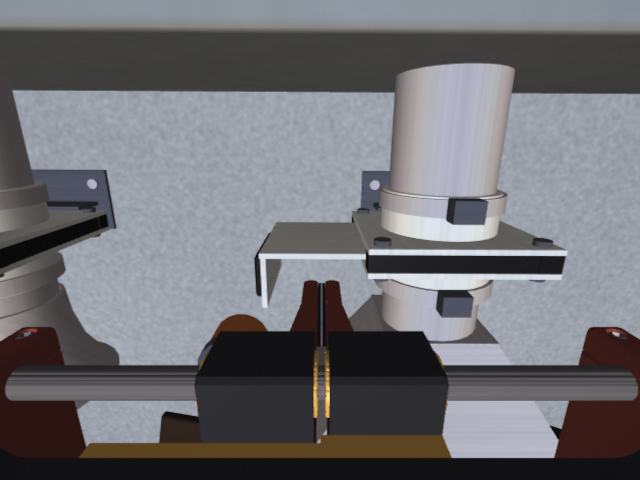

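The tips at (321,285) sit midway between the lip (265) and the housing (367). I'll go down to z=0.07.

Call:
carry_out(
  commands=[
    [0,0,2,0,0,0,-1],
    [0,0,4,0,0,0,-1],
    [0,0,5.3,0,0,0,-1],
    [0,0,5.3,0,0,0,-1],
  ],
)

```text
time: 4.75
ee_pos: [0.508, -0.3773, 0.0673]
ee_rot: [[1.0, 0.015, -0.003], [0.015, -1.0, 0.002], [-0.003, -0.002, -1.0]]
contact_force: [-0.6, 0.1, -0.4]
width: 0.0003
```

Call:
carry_out(
  commands=[
    [0,-0.8,0,0,0,0,-1],
    [0,-1.5,0,0,0,0,-1],
    [0,-2.2,0,0,0,0,-1],
    [0,-2.9,0,0,0,0,-1],
    [0,-3.6,0,0,0,0,-1],
    [0,-4.3,0,0,0,0,-1],
    [0,-5,0,0,0,0,-1],
    [0,-5.6,0,0,0,0,-1],
    [0,-6.2,0,0,0,0,-1],
    [0,-6.8,0,0,0,0,-1],
  ],
)

```text
time: 6.0
ee_pos: [0.5084, -0.3103, 0.0705]
ee_rot: [[1.0, 0.015, 0.002], [0.015, -1.0, -0.002], [0.002, 0.002, -1.0]]
contact_force: [2.4, -3.0, 0.7]
width: 0.0002
```

Call:
carry_out(
  commands=[
    [0,-0.3,0,0,0,0,-1],
    [0,-0.6,0,0,0,0,-1],
    [0,-0.6,0,0,0,0,-1],
  ],
)

```text
time: 6.38
ee_pos: [0.508, -0.3039, 0.0703]
ee_rot: [[1.0, 0.015, 0.001], [0.015, -1.0, -0.0], [0.001, 0.001, -1.0]]
contact_force: [2.6, -3.3, 2.3]
width: 0.0002
```

Run:
```python
from look import *
w=viewer.capture('wrist'); cv2.imwrite('pics/wrist3.png',w['color'][:,:,::-1]); print(status.state()['contact_force'])
```

```text
[ 0.90035436 -3.19573202  1.7864651 ]
```

View pics/wrist3.png

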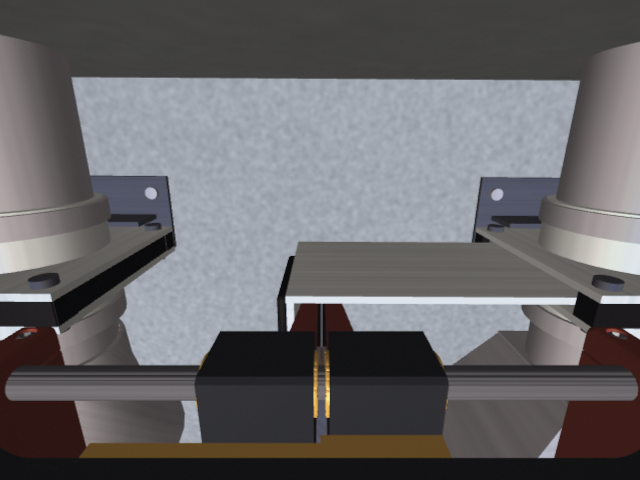

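Call:
carry_out(
  commands=[
    [0,-0.2,0,0,0,0,-1],
    [0,-0.4,0,0,0,0,-1],
    [0,-0.4,0,0,0,0,-1],
  ],
)

```text
time: 6.8
ee_pos: [0.5076, -0.2999, 0.0698]
ee_rot: [[1.0, 0.015, 0.0], [0.015, -1.0, -0.0], [0.0, 0.0, -1.0]]
contact_force: [2.0, -3.1, 3.4]
width: 0.0004
```

Call:
carry_out(
  commands=[
    [0,-0.2,0,0,0,0,-1],
    [0,-0.4,0,0,0,0,-1],
    [0,-0.4,0,0,0,0,-1],
  ],
)

```text
time: 7.18
ee_pos: [0.5076, -0.2993, 0.07]
ee_rot: [[1.0, 0.013, 0.001], [0.013, -1.0, -0.006], [0.001, 0.006, -1.0]]
contact_force: [2.4, -15.9, 0.5]
width: 0.0007
```

The force jumped from 3 N to 16 N, so the gate is at its outer stop. I'll back off inwards and lift.

Call:
carry_out(
  commands=[
    [-0.2,1,0,0,0,0,-1],
    [-0.2,2,0,0,0,0,-1],
    [-0.2,2,-3,0,0,0,-1],
    [-0.2,2,-7,0,0,0,-1],
    [-0.2,2,-12,0,0,0,-1],
    [-0.2,2,-12,0,0,0,-1],
  ],
)

```text
time: 7.92
ee_pos: [0.5072, -0.3167, 0.1946]
ee_rot: [[1.0, 0.015, 0.006], [0.015, -1.0, -0.003], [0.006, 0.004, -1.0]]
contact_force: [0.5, 0.2, 0.6]
width: 0.0003
```

Run:
```python
from look import *
s=status.state(); print(s['ee_pos'],s['contact_force'])
w=viewer.capture('wrist'); W=cloud(w); cv2.imwrite('pics/wrist4.png',w['color'][:,:,::-1])
for n,p in (('wrist',w),('top',viewer.capture('top')),('side',viewer.capture('side'))):
  for t in ['hood_lip','hood_pad','hood_inlet','bell_inlet','bell_lip','bell_pad','sweep_lip']:
    print(n,t,[(np.round(d['point'],4).tolist(),round(d['score'],2)) for d in viewer.landmark_of(t,p)[:2]])
```

```text
[ 0.50723699 -0.31672203  0.19461374] [0.48824627 0.23483191 0.56961985]
wrist hood_lip [([0.5117, -0.2854, 0.0741], 0.91)]
wrist hood_pad [([0.5125, -0.2813, 0.0749], 0.71)]
wrist hood_inlet [([0.5312, -0.4491, -0.0005], 0.66)]
wrist bell_inlet [([0.5284, -0.1557, 0.0021], 0.95)]
wrist bell_lip []
wrist bell_pad [([0.4124, -0.2977, -0.0015], 0.38)]
wrist sweep_lip []
top hood_lip [([0.5155, -0.2877, 0.076], 0.5)]
top hood_pad [([0.516, -0.2798, 0.0724], 0.54)]
top hood_inlet []
top bell_inlet [([0.5317, -0.1608, 0.0037], 0.89)]
top bell_lip [([0.6894, -0.2295, 0.1545], 0.71), ([0.5081, -0.0088, 0.0771], 0.56)]
top bell_pad [([0.5048, 0.2609, 0.0773], 0.74), ([0.5139, -0.0028, 0.0744], 0.5)]
top sweep_lip [([0.5039, 0.2533, 0.0715], 0.67)]
side hood_lip [([0.5165, -0.2891, 0.0734], 0.78)]
side hood_pad [([0.5122, -0.2832, 0.0732], 0.91), ([0.514, -0.2881, 0.0731], 0.66)]
side hood_inlet [([0.3988, -0.0192, 0.0017], 0.63)]
side bell_inlet []
side bell_lip []
side bell_pad [([0.4056, -0.3041, -0.0011], 0.68)]
side sweep_lip []
```

View pics/wrist4.png

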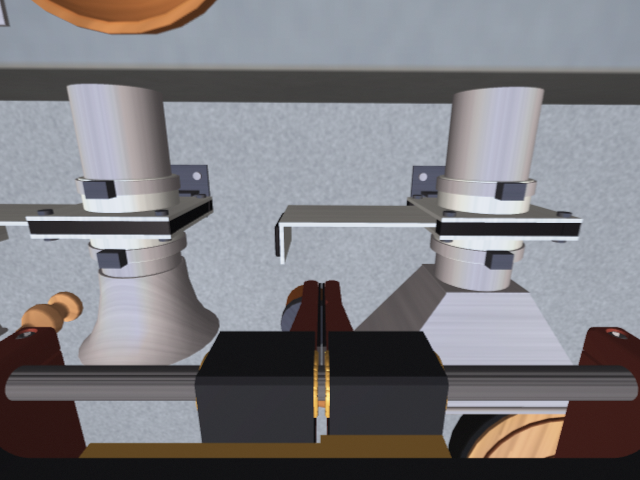

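Call:
carry_out(
  commands=[
    [0,-5,-2,0,0,0,-1],
    [0,-10,-3,0,0,0,-1],
    [0.1,-15,-3,0,0,0,-1],
    [0.2,-20,-3,0,0,0,-1],
    [0.3,-25,-3,0,0,0,-1],
    [0.3,-30,-3,0,0,0,-1],
    [0.3,-34,-3,0,0,0,-1],
    [0.3,-35.2,-3,0,0,0,-1],
    [0.3,-35.2,-3,0,0,0,-1],
  ],
)

```text
time: 10.25
ee_pos: [0.5037, 0.036, 0.2197]
ee_rot: [[1.0, 0.016, 0.0], [0.016, -1.0, -0.0], [0.0, 0.0, -1.0]]
contact_force: [-0.1, -0.1, 0.0]
width: 0.0004
```

Run:
```python
from look import *
s=status.state(); print(s['ee_pos'],s['contact_force'])
w=viewer.capture('wrist'); W=cloud(w); cv2.imwrite('pics/wrist5.png',w['color'][:,:,::-1])
for t in ['bell_inlet','bell_lip','bell_pad','sweep_inlet','sweep_lip','finial']:
    print(t,[(np.round(d['point'],4).tolist(),round(d['score'],2)) for d in viewer.landmark_of(t,w)[:2]])
```

```text
[0.50369655 0.03601843 0.21965797] [-0.06870666 -0.05002037  0.0206961 ]
bell_inlet [([0.5289, -0.1533, 0.0024], 0.8)]
bell_lip [([0.5102, -0.011, 0.0723], 0.63)]
bell_pad [([0.5098, -0.0012, 0.0706], 0.69)]
sweep_inlet [([0.5241, 0.1195, 0.0027], 0.93)]
sweep_lip [([0.5033, 0.2517, 0.0733], 0.57), ([0.5282, -0.1559, 0.0004], 0.34)]
finial [([0.4, -0.0203, -0.0029], 0.75)]
```

View pics/wrist5.png

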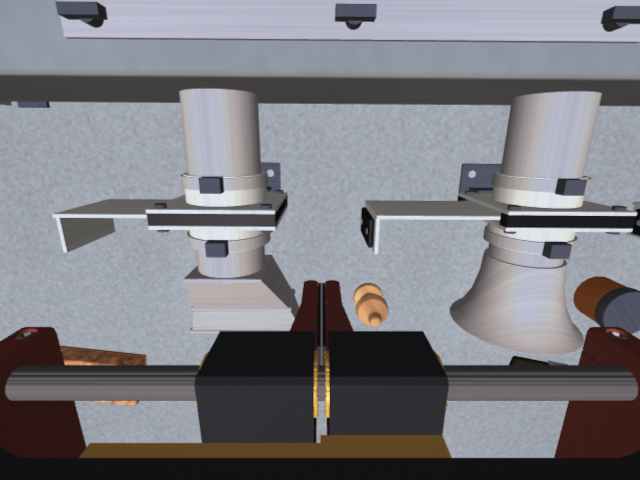

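The fingers are between the bell pad (368,225) and the sweep housing edge (287,205), and the finial (372,305) is well in front of them. I'll descend.

Call:
carry_out(
  commands=[
    [0,0,4,0,0,0,-1],
    [0,0,8,0,0,0,-1],
    [0,0,11,0,0,0,-1],
    [0,0,13.5,0,0,0,-1],
    [0,0,15,0,0,0,-1],
    [0,0,15,0,0,0,-1],
  ],
)

```text
time: 11.35
ee_pos: [0.5031, 0.0357, 0.0687]
ee_rot: [[1.0, 0.014, -0.002], [0.014, -1.0, -0.0], [-0.002, 0.0, -1.0]]
contact_force: [-1.0, -0.6, -0.6]
width: 0.0002
```

Call:
carry_out(
  commands=[
    [0,0.8,0,0,0,0,-1],
    [0,1.5,0,0,0,0,-1],
    [0,2.2,0,0,0,0,-1],
    [0,2.9,0,0,0,0,-1],
    [0,3.6,0,0,0,0,-1],
    [0,4.2,0,0,0,0,-1],
  ],
)

```text
time: 12.1
ee_pos: [0.5044, -0.0058, 0.0699]
ee_rot: [[1.0, 0.015, 0.0], [0.015, -1.0, 0.001], [0.0, -0.001, -1.0]]
contact_force: [-0.9, 4.9, 2.6]
width: 0.0006
```

Call:
carry_out(
  commands=[
    [0,0.6,0,0,0,0,-1],
    [0,1.2,0,0,0,0,-1],
    [0,1.8,0,0,0,0,-1],
    [0,2.2,0,0,0,0,-1],
    [0,2.5,0,0,0,0,-1],
    [0,2.7,0,0,0,0,-1],
    [0,2.7,0,0,0,0,-1],
  ],
)

```text
time: 12.98
ee_pos: [0.5048, -0.0334, 0.0695]
ee_rot: [[1.0, 0.015, 0.0], [0.015, -1.0, -0.001], [0.0, 0.001, -1.0]]
contact_force: [-0.8, 3.0, 2.2]
width: 0.0004
```

Call:
carry_out(
  commands=[
    [0,0.2,0,0,0,0,-1],
    [0,0.4,0,0,0,0,-1],
    [0,0.4,0,0,0,0,-1],
  ],
)

```text
time: 13.35
ee_pos: [0.5048, -0.0372, 0.0695]
ee_rot: [[1.0, 0.015, 0.0], [0.015, -1.0, -0.0], [0.0, 0.0, -1.0]]
contact_force: [-1.1, 3.9, 2.7]
width: 0.0004
```

Call:
carry_out(
  commands=[
    [0,0.2,0,0,0,0,-1],
    [0,0.4,0,0,0,0,-1],
    [0,0.4,0,0,0,0,-1],
  ],
)

```text
time: 13.72
ee_pos: [0.5048, -0.0406, 0.0696]
ee_rot: [[1.0, 0.015, -0.0], [0.015, -1.0, 0.001], [-0.0, -0.001, -1.0]]
contact_force: [1.4, 5.2, 2.6]
width: 0.0005
```

Call:
carry_out(
  commands=[
    [0,0.2,0,0,0,0,-1],
    [0,0.4,0,0,0,0,-1],
    [0,0.4,0,0,0,0,-1],
  ],
)

```text
time: 14.1
ee_pos: [0.5048, -0.0406, 0.0696]
ee_rot: [[1.0, 0.018, -0.0], [0.018, -1.0, 0.008], [-0.0, -0.008, -1.0]]
contact_force: [0.5, 20.6, 4.2]
width: 0.0001
```

The force rose to 21 N with no further travel, so the bell gate is at its inner stop. I'll back off outwards, lift clear and check.

Call:
carry_out(
  commands=[
    [-0.2,-1,0,0,0,0,-1],
    [-0.2,-2.5,0,0,0,0,-1],
    [-0.2,-3,-3,0,0,0,-1],
    [-0.2,-3,-7,0,0,0,-1],
    [-0.2,-3,-12,0,0,0,-1],
    [-0.2,-3,-15,0,0,0,-1],
    [-0.2,-3,-15,0,0,0,-1],
  ],
)

```text
time: 14.98
ee_pos: [0.5035, -0.0153, 0.2224]
ee_rot: [[1.0, 0.014, 0.005], [0.014, -1.0, -0.001], [0.005, 0.001, -1.0]]
contact_force: [0.4, 0.1, -1.2]
width: 0.0003
```

Run:
```python
from look import *
s=status.state(); print(s['time'],s['ee_pos'],s['contact_force'])
for n in ('wrist','top','side'):
  p=viewer.capture(n); cv2.imwrite(f'pics/{n}_end.png',p['color'][:,:,::-1])
  for t in ['hood_lip','hood_pad','bell_lip','bell_pad','sweep_lip','wax_jar','finial','sanding_block','brush','varnish_tin','bowl']:
    print(n,t,[(np.round(d['point'],3).tolist(),round(d['score'],2)) for d in viewer.landmark_of(t,p)[:2]])
```

```text
14.975 [ 0.50345076 -0.01525894  0.22236202] [ 0.3588757   0.09842027 -1.22075344]
wrist hood_lip [([0.515, -0.288, 0.075], 0.94)]
wrist hood_pad []
wrist bell_lip [([0.512, -0.059, 0.072], 0.76), ([0.51, 0.26, 0.074], 0.35)]
wrist bell_pad [([0.508, -0.051, 0.072], 0.61)]
wrist sweep_lip [([0.507, 0.249, 0.07], 0.68)]
wrist wax_jar [([0.41, -0.301, -0.001], 0.77)]
wrist finial []
wrist sanding_block [([0.289, 0.321, -0.001], 0.93)]
wrist brush [([0.284, -0.29, 0.004], 0.81)]
wrist varnish_tin []
wrist bowl []
top hood_lip [([0.513, -0.284, 0.074], 0.57)]
top hood_pad [([0.512, -0.277, 0.074], 0.67)]
top bell_lip []
top bell_pad []
top sweep_lip [([0.506, 0.255, 0.075], 0.63), ([0.514, -0.286, 0.076], 0.24)]
top wax_jar [([0.41, -0.3, -0.001], 0.71), ([0.689, -0.229, 0.156], 0.46)]
top finial [([0.503, 0.262, 0.078], 0.72), ([0.404, -0.022, 0.001], 0.48)]
top sanding_block [([0.288, 0.32, -0.0], 0.91), ([0.285, -0.294, -0.006], 0.22)]
top brush [([0.283, -0.291, -0.002], 0.6)]
top varnish_tin [([0.517, 0.558, 0.0], 0.82)]
top bowl [([0.69, -0.228, 0.154], 0.85)]
side hood_lip [([0.513, -0.291, 0.072], 0.87)]
side hood_pad [([0.511, -0.282, 0.074], 0.84)]
side bell_lip [([0.51, -0.06, 0.075], 0.83)]
side bell_pad [([0.512, -0.055, 0.076], 0.69)]
side sweep_lip [([0.526, 0.129, -0.001], 0.16)]
side wax_jar [([0.406, -0.303, -0.002], 0.59)]
side finial [([0.402, -0.017, 0.003], 0.9), ([0.514, -0.28, 0.074], 0.16)]
side sanding_block [([0.286, 0.324, 0.001], 0.83)]
side brush [([0.286, -0.294, -0.002], 0.84)]
side varnish_tin [([0.513, 0.565, -0.001], 0.73), ([0.512, -0.06, 0.073], 0.68)]
side bowl [([0.694, -0.231, 0.154], 0.64)]
```

View pics/wrist_end.png

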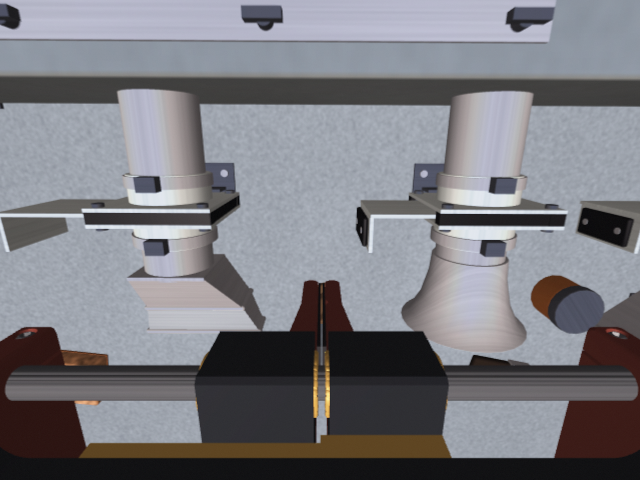

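View pics/top_end.png

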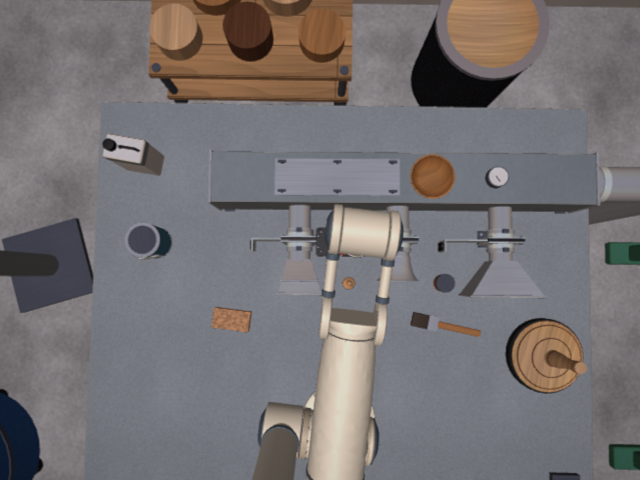

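The end pictures show the hood lip out (top 443,245), the bell lip close to its housing (wrist 365,225), and the sweep and loose things unmoved. The tool is clear of everything, so I'll hand in.

```bash
python3 -c "
from cell import job; print(job.hand_in())"
```

```text
the job is handed in; nothing more can be done
None
```

The dust extraction is switched over to the sanding hood, and the job was handed in at about 15 s of the 42 s allowed. The hand-in gives no verdict, so what follows is from my own checks.

- **Hood gate:** I pushed its lip outwards with the closed fingertips until it hit the outer stop, where the force rose from 3 N to 16 N. The lip now sits at y ≈ -0.287, and fully open works out to about -0.288.
- **Bell gate:** only after that, I pushed its pad in to the inner stop, where the force reached 21 N with no further travel. The lip is at y ≈ -0.059, and fully shut works out to about -0.057.
- **Pinching:** the fingers stayed closed on one side of each lip throughout, so neither lip was pinched.
- **Everything else:** the final wrist, top and side pictures put the sweep lip, jar, finial, sanding block, brush and tin within about 5 mm of where they started, which is about the networks' error. The bowl was not measured at the start, but it sits in the same place in the first and last top pictures. The tool was clear of everything at z = 0.22.

The networks gave a few false or missing detections, for example a sweep lip reported at the sweep's origin in the side view with a score of 0.16. I disregarded these after comparing them with the pictures.

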